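# Key the capper spindle and fit its star wheel

## Robot

A 6-joint arm with a two-finger parallel gripper is mounted at the origin on the work surface. World frame = base frame: x ahead of the robot, y to its left, z up, the work surface at z = 0. Lengths are in m, angles in rad, forces in N, time in s.
With the tool pointing down it reaches from about 0.3 to 0.85 m from the base axis. Payload 5.4 kg.
Tool frame: the origin (TCP) lies at the very end of the fingers, on their centre line; the grasp point (between the pads) lies 19 mm behind it (r.grasp_offset is the distance from the TCP to the grasp point, in m); z points along the fingers, y is the direction in which the jaws open and shut (so a half turn about z gives the same grasp; the last joint's range is limited). The gripper opens to 85 mm and grips with 20 to 120 N. Pads are 22 mm wide; open, the fingers measure 114 mm over their backs; the gripper's body (76 mm by 85 mm) begins 54 mm behind the grasp point. The pads swing forward as they close: fully open they stand 13 mm farther back than shut.
Start: joints at [-1.313, 0.158, 1.597, -0, 1.386, -0.21], TCP at [0.259, -0.513, 0.231] pointing down, gripper open.
Joint ranges: [-2.91, 2.91], [-0.94, 2.29], [0.18, 2.7], [-1.29, 4.43], [0.17, 2.64], [-3, 3]. Speed limits (rad/s): [2.57, 2.57, 3.14, 3.14, 3.14, 3.14].

## Interface

Orientations are given as a 3x3 rotation matrix whose columns are the frame's x, y, z axes.
In Python, from station import r gives the robot as it stands. The module is installed in compiled form; this text tells all that it offers.
- The arm moves only by the tool servo_tool, never from a script. Its argument "motion" is a list of rows, each an object with "xyz": the shift along the tool's x, y, z in mm, a list of three; "spin": the turn about the tool's z in rad. A call has exactly 10 rows; each row is the pose to reach, as a shift and turn from the pose measured when the call began, along the tool's axes at that moment; what a row does not reach only later rows make up. A row lasts 1/8 s, in which the tool goes at most 62.5 mm and 10.7 degrees, less where a joint would pass 70% of its speed; a pose out of reach is approached as far as the arm can. A call with a gripper value outside its range is refused whole. "claw" is the finger opening in mm, from 0 to 85.4, set as the call begins (left out, the last holds). The fingers move at their own pace and stop on an object; "squeeze" is the grip in N (left out, the last holds). Time passes only in rows, so rows that repeat a pose let the fingers close, or fill a call up. It gives the time, the measured TCP pose, the force and the opening at its end, in the units of the state.
- r.sense(): the state, without advancing time (a new reading comes with each control period).
- r.camera(name): name is "scene" or "top"; returns (picture, depth): 420x560x3 uint8, blue, green, red; 420x560 float32, m along the optical axis (not along the pixel's ray), 0 where there is no reading.
- r.calibration(name): a dict with "fx", "fy", "cx", "cy" (pixels), "k1" (the pictures are not rectified: a ray, as slopes to the right and down, at radius r is drawn at 1 + k1 r^2 times it, then the intrinsics apply), "R" (3x3) and "t" (3): a world point X has camera coordinates R X + t. Camera axes: x right, y down, z forward; pixel columns grow to the right and rows downward; lengths in m; the calibration is good to about 2 mm. A picture is of the moment at which its call begins. calibration takes no time and is no camera call.
- r.sign_off(): hands the job in, once; it reports no verdict.
Trained networks look in the newest picture that a camera, given by its name, has taken for a name from the list of things; names that differ only in an ending like _2 or _b are one class to them, and where a whole thing is asked for, a point or a joint stands for the part that bears it (a point fixed in the world has none). Each returns a list of dicts, best first, with "score" (0 to 1); they miss things now and then, are a little off and sometimes report something else, mostly with a low value. They report only what shows in the picture. A call takes as long as a camera call. They do not tell look-alikes from the thing itself.
- r.spot_in(label, camera): "at" ([x, y, z] in m, in the coordinates of the camera as it stood for that picture, good to about 4 mm: the middle of the surface that is visible of it).
The state is a dict: "time": time; "joint_positions": joint angles; "joint_velocities": joint speeds; "joint_efforts": joint torques, N m; "eef_pos": TCP position; "tcp_rot": TCP orientation; "wrist_force": force on the tool from outside, world axes, zero at the start; "wrist_torque": the same for the moment, N m; "gripper_width": finger opening in m.
Only numpy, scipy, OpenCV 4.12 (cv2) and the standard library are available. Lean on these libraries where they do the work, as an engineer would, in place of code of your own. Each camera call takes 0.05 s, during which the arm holds its last target. There are 200 camera calls.

## Task

Fit the star wheel to the vial capper's drive: take the long square key from the parts stand and drop it fully home into the slot of the upright spindle, then lower the star wheel onto the spindle with its keyway over the key until it sits flat and fully home on the flange. The slot may point up to 60 degrees to either side of the drive's far side, so feel or look for it; work gently, never forcing a part, and leave everything else as it is.

Things in the scene. Friction and masses are not known exactly. Their poses are not given: they have to be found in the camera images.
- drive: Grey drive unit of a vial capper, fixed to the bench: box 170 (x) x 150 (y) x 41 mm high, origin at the centre of its underside, z up, x from its control panel to its far side. A vertical steel spindle stands in its middle, held by a gear (does not turn below about 1.5 N m). Over 30 N on the key from drive or wheel, or 60 N between drive and wheel, spoils it.
- seat (a point): Point on the spindle's axis at the top of its round flange (60 mm diameter, 69 mm above the bench), where the wheel's underside must rest; axes as the drive's (not turned with the slot). The slot goes on into the flange as a pocket 22 mm deep, 11.5 mm wide, reaching from 9.5 to 20.3 mm from the axis.
- shaft_top (a point): Point on the axis at the top of the spindle's shaft, 113 mm above the bench; axes as the drive's. The shaft is round, 30 mm diameter, 44 mm tall above the flange, with a 2 mm chamfer along its top rim (1.5 mm wide) and slot edges (1 mm wide). Its slot is described under slot_bottom.
- slot_bottom (a point): Point on the axis at the height of the pocket's floor, 47 mm above the bench. The slot runs down one side of the shaft, open at the top and outwards: 11.5 mm wide, flat floor 9.5 mm from the axis; a key in it has its centre 14.8 mm from the axis, flats parallel to the walls. The slot's direction is not measured: within 1.05 rad either way of the drive's +x, seen from above.
- stand: Grey plastic parts stand, fixed to the bench, 150 (x) x 44 (y) x 24 mm high, with three square pockets 11.5 mm wide and 18 mm deep in a row along its x at -50, 0 and +50 mm; the three loose steel parts stand upright in them in any order. Origin at the centre of its underside.
- long_key: The key to fit: plain steel bar 10 x 10 mm square, 60 mm long, 47 g, origin at the centre of its foot, z along it; 3 mm taper at the foot, 2 mm at the head. It stands in the stand, flats parallel to the stand's sides, 42 mm above it.
- key_top (a point): Centre of the long key's head, 66 mm above the bench at the start. With the key home it is 38 mm above the flange's top, 6 mm below the shaft's top, so fingers gripping the sides of the head stop at the shaft's top: for the last way down the key must be let go, and falls.
- short_key: Bystander: a square steel key 10 x 10 mm but only 40 mm long, upright in the stand, not to be used. Origin at the centre of its foot.
- round_pin: Bystander: a round steel pin 10 mm in diameter, 60 mm long, upright in the stand, not to be used. Origin at the centre of its foot.
- wheel: White plastic star wheel, about 0.22 kg, flat on the bench: six-pointed star 120 mm across, 12 mm thick. Through bore 32.5 mm in diameter with one keyway 12.5 mm wide reaching to 21.5 mm from the axis, chamfered 1.5 mm at the underside. Origin at the centre of the underside, z up along the bore, x from the axis to the keyway. Home, 4 mm of shaft stands out of the boss.
- boss_top (a point): Centre of the top of the wheel's round boss, 40 mm above the wheel's underside: 52 mm in diameter, straight sides 28 mm tall above the star; the part to grip. Axes as the wheel's.
- vial1: Bystander: small amber vial with black cap, 24 mm in diameter, 47 mm tall, origin under its centre.
- vial2: Bystander: the same kind of vial, origin under its centre.
- vial3: Bystander: the same kind of vial, origin under its centre.
- beaker: Bystander: small glass beaker 64 mm in diameter, 80 mm tall, origin under its centre.
Not all that is in view belongs to the job. What is shaped like the wheel but black or orange is not meant. Leave any yellow look-alike of the drive alone.

How it is judged:
By the outcome, as a careful person would: the job done as asked, in the order asked, and still so for the second after the job is handed in, with the robot touching nothing.
It also fails if it takes over 72 s, if anything falls off the work surface, if the arm or the gripper's body presses on something with over 40 N, if the wrist force passes 120 N, or if a joint passes its speed limit or range.

## Working session

There is one attempt and no reset: what is moved stays moved. The work goes in short steps, Python scripts to look and compute and a tool call to move; the robot and the scene stay as the last step left them, time stands still between calls to the robot, and variables do not carry over. Pictures are saved under pics/ and viewed, about 8 in all and at most 12, crops included, and the job is handed in when it is done.

Besides the shell and the picture viewer there is one more tool, called as a command line: name --argument value ..., lists and objects as JSON in quotes. servo_tool: Moves the arm, as the interface text tells. Its arguments: {"type":"object","properties":{"motion":{"type":"array"},"claw":{"type":"number"},"squeeze":{"type":"number"}},"required":["motion"]}

```bash
mkdir -p pics; cat > h.py <<'E'
import numpy as np, cv2
from station import r
def cal(n):
    c=r.calibration(n); return c,np.array(c["R"]),np.array(c["t"])
def proj(n,X):
    c,R,t=cal(n); p=(R@np.atleast_2d(X).T).T+t; s=p[:,:2]/p[:,2:]
    s=s*(1+c["k1"]*(s**2).sum(1,keepdims=True)); return s*[c["fx"],c["fy"]]+[c["cx"],c["cy"]]
def slopes(n,uv):
    c,R,t=cal(n); d=(np.atleast_2d(uv)-[c["cx"],c["cy"]])/[c["fx"],c["fy"]]; s=d.copy()
    for _ in range(10): s=d/(1+c["k1"]*(s**2).sum(1,keepdims=True))
    return s
def onz(n,uv,z):
    "pixel -> world point on plane z"
    c,R,t=cal(n); s=slopes(n,uv); d=np.c_[s,np.ones(len(s))]@R; o=-R.T@t
    return o+d*((z-o[2])/d[:,2])[:,None]
def cloud(n,dep):
    c,R,t=cal(n); h,w=dep.shape; v,u=np.mgrid[:h,:w]; s=slopes(n,np.c_[u.ravel(),v.ravel()].astype(float))
    P=np.c_[s,np.ones(len(s))]*dep.reshape(-1,1); return ((P-t)@R).reshape(h,w,3)
def spot(l,n):
    c,R,t=cal(n); return [(round(d["score"],2),np.round(R.T@(np.array(d["at"])-t),3)) for d in r.spot_in(l,n)]
E
python3 - <<'E'
from h import *
for n in ("scene","top"):
    p,d=r.camera(n); cv2.imwrite(f"pics/{n}0.png",p); np.save(f"pics/{n}0.npy",d)
    c,R,t=cal(n); print(n,c["fx"],c["k1"],np.round(-R.T@t,3),np.round(R,2).tolist())
    for l in("drive","stand","long_key","short_key","round_pin","wheel","beaker"): print(l,spot(l,n))
s=r.sense(); print(s["time"],s["eef_pos"],s["tcp_rot"],s["wrist_force"],s["gripper_width"],r.grasp_offset)
E
```

```text
scene 496.1544693022644 -0.0005378583305011996 [ 1.058 -0.401  0.898] [[0.58, 0.81, 0.01], [0.59, -0.42, -0.69], [-0.56, 0.41, -0.73]]
drive [(0.73, array([0.611, 0.027, 0.042])), (0.65, array([ 0.236, -0.314,  0.044]))]
stand [(0.61, array([ 0.461, -0.298,  0.027]))]
long_key [(0.41, array([ 0.502, -0.31 ,  0.048]))]
short_key [(0.47, array([ 0.403, -0.289,  0.042]))]
round_pin [(0.46, array([ 0.446, -0.303,  0.052]))]
wheel [(0.94, array([0.524, 0.267, 0.011])), (0.78, array([0.348, 0.252, 0.01 ])), (0.69, array([0.693, 0.356, 0.01 ]))]
beaker [(0.65, array([ 0.644, -0.24 ,  0.05 ])), (0.59, array([ 0.447, -0.301,  0.049])), (0.42, array([0.612, 0.028, 0.038]))]
top 439.38001932633443 -0.006828482179630277 [0.279 0.05  1.373] [[-0.03, -1.0, 0.01], [-0.99, 0.03, -0.13], [0.13, -0.01, -0.99]]
drive [(0.91, array([ 0.232, -0.29 ,  0.039])), (0.56, array([0.586, 0.047, 0.04 ]))]
stand [(0.86, array([ 0.441, -0.292,  0.02 ]))]
long_key []
short_key []
round_pin []
wheel [(0.83, array([0.508, 0.274, 0.016])), (0.73, array([0.682, 0.364, 0.011])), (0.7, array([0.331, 0.263, 0.014]))]
beaker [(0.59, array([ 0.659, -0.243,  0.051]))]
0.8 [ 0.25924948 -0.51321998  0.231309  ] [[ 8.92555419e-01  4.50937715e-01 -1.91315218e-05]
 [ 4.50937715e-01 -8.92555420e-01 -1.74157963e-05]
 [-2.49293829e-05  6.91743859e-06 -1.00000000e+00]] [ 0.13143025  0.27154993 -0.11511386] 0.08534057122772733 0.0187
```

View pics/scene0.png

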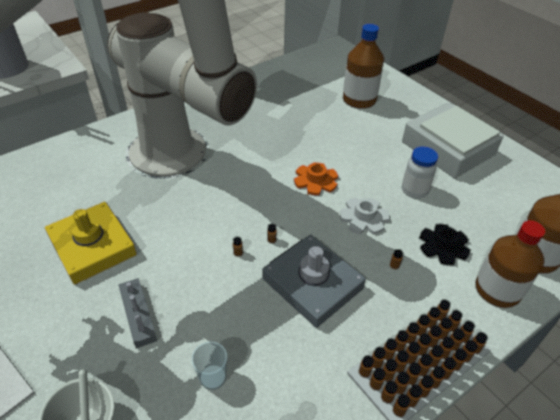

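View pics/top0.png

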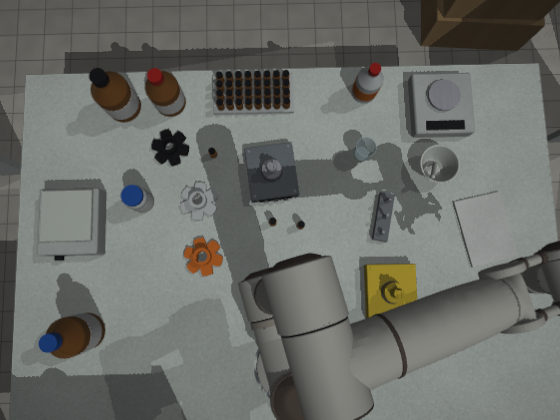

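The grey drive is at scene (315,275) and the white wheel at (365,212). The stand is at (138,312) with three parts in it. I'll take enlarged crops next.

```bash
python3 - <<'E'
from h import *
s=cv2.imread("pics/scene0.png");t=cv2.imread("pics/top0.png")
def cr(p,u,v,h): return cv2.resize(p[v-h:v+h,u-h:u+h],(260,260),interpolation=cv2.INTER_CUBIC)
m=np.vstack([np.hstack([cr(s,138,308,38),cr(s,315,262,26),cr(s,365,212,28)]),np.hstack([cr(t,382,215,30),cr(t,271,168,30),cr(t,198,200,22)])])
cv2.imwrite("pics/m0.png",m)
for n,lo in (("scene",0),("top",0)):
    W=cloud(n,np.load(f"pics/{n}0.npy"))
    def reg(c,rad,z0,z1):
        k=(np.hypot(W[...,0]-c[0],W[...,1]-c[1])<rad)&(W[...,2]>z0)&(W[...,2]<z1); return W[k]
    for nm,c,rad,z0,z1 in(("shaft",(.6,.04),.06,.105,.125),("flange",(.6,.04),.05,.06,.08),("drive",(.6,.04),.12,.034,.046),("boss",(.515,.27),.05,.034,.05),("standtop",(.45,-.295),.09,.019,.029),("table",(.45,.15),.05,-.02,.02)):
        P=reg(c,rad,z0,z1); print(n,nm,len(P),np.round(np.median(P,0),4) if len(P) else "", np.round((P.min(0)+P.max(0))/2,4) if len(P) else"")
    P=reg((.45,-.295),.09,.034,.075); print(n,"keys",len(P)); 
    if len(P)>3:
        import scipy.cluster.hierarchy as H
        L=H.fcluster(H.linkage(P[:,:2]),.015,"distance")
        for i in set(L): Q=P[L==i];print(len(Q),np.round(np.median(Q,0),4),"zmax",Q[:,2].max().round(4))
    for nm,c,rad,z0,z1 in(("drive",(.6,.04),.12,.036,.046),("stand",(.45,-.295),.09,.019,.029)):
        P=reg(c,rad,z0,z1)
        if len(P)>10: print(n,nm,[np.round(x,4) for x in cv2.minAreaRect(P[:,:2].astype(np.float32))])
E
```

```text
scene shaft 148 [0.5963 0.0442 0.112 ] [0.5947 0.0445 0.1105]
scene flange 410 [0.6044 0.0354 0.0686] [0.5951 0.0454 0.0701]
scene drive 3821 [0.6149 0.0294 0.0407] [0.5941 0.0453 0.04  ]
scene boss 203 [0.5107 0.2735 0.039 ] [0.5111 0.2762 0.0388]
scene standtop 1186 [ 0.4539 -0.301   0.0241] [ 0.445  -0.2996  0.024 ]
scene table 927 [ 4.497e-01  1.509e-01 -3.000e-04] [ 0.4499  0.15   -0.001 ]
scene keys 172
75 [ 0.4982 -0.3107  0.0566] zmax 0.0684
62 [ 0.4487 -0.2995  0.0568] zmax 0.0688
35 [ 0.4001 -0.2896  0.0441] zmax 0.0476
scene drive [array([0.5937, 0.0453]), array([0.1743, 0.1523]), np.float64(6.4189)]
scene stand [array([ 0.4457, -0.2995]), array([0.0442, 0.1538]), np.float64(77.7743)]
top shaft 79 [0.5915 0.0488 0.1124] [0.5922 0.0487 0.1118]
top flange 209 [0.5847 0.0492 0.0686] [0.5915 0.0488 0.0704]
top drive 2178 [0.585  0.0473 0.041 ] [0.591  0.0493 0.04  ]
top boss 135 [0.5073 0.2791 0.0394] [0.5087 0.2788 0.0407]
top standtop 582 [ 0.4393 -0.2949  0.0241] [ 0.4435 -0.296   0.024 ]
top table 783 [ 0.4499  0.1502 -0.    ] [0.4498 0.1491 0.0005]
top keys 59
26 [ 0.4914 -0.305   0.0562] zmax 0.0721
18 [ 0.443  -0.2938  0.0622] zmax 0.0699
15 [ 0.3946 -0.2854  0.0435] zmax 0.0475
top drive [array([0.591 , 0.0483]), array([0.1733, 0.1497]), np.float64(6.3981)]
top stand [array([ 0.4442, -0.2963]), array([0.0459, 0.1512]), np.float64(77.7618)]
```

View pics/m0.png

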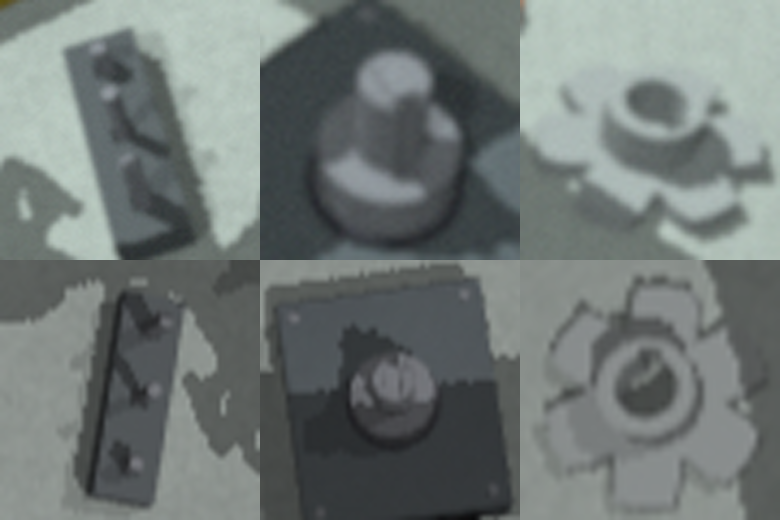

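```bash
cat >> h.py <<'E'
def avg(n,k=4):
    L=[r.camera(n) for _ in range(k)]; return np.mean([l[0] for l in L],0).astype(np.float32),np.median([l[1] for l in L],0)
def rect(n,img,c,z,half=.035,N=260):
    "top-down view at height z: image up=+x, left=+y"
    g=np.linspace(half,-half,N); X,Y=np.meshgrid(c[0]+g,c[1]+g,indexing="ij")
    uv=proj(n,np.c_[X.ravel(),Y.ravel(),np.full(X.size,z)]).astype(np.float32).reshape(N,N,2)
    o=cv2.remap(img.astype(np.float32),uv[...,0],uv[...,1],cv2.INTER_CUBIC)
    lo,hi=np.percentile(o,[1,99]); o=np.clip((o-lo)/(hi-lo)*255,0,255).astype(np.uint8); cv2.circle(o,(N//2,N//2),2,(0,0,255),-1); return o
E
python3 - <<'E'
from h import *
s,_=avg("scene");t,_=avg("top"); np.save("pics/s.npy",s);np.save("pics/t.npy",t)
a=[rect("scene",s,(.594,.045),.113),rect("scene",s,(.511,.276),.04),rect("scene",s,(.4725,-.305),.066,.05)]
b=[rect("top",t,(.5915,.0487),.113),rect("top",t,(.5085,.279),.04),rect("top",t,(.470,-.3015),.066,.05)]
cv2.imwrite("pics/m1.png",np.vstack([np.hstack(a),np.hstack(b)]))
E
```

```text
(no output)
```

View pics/m1.png

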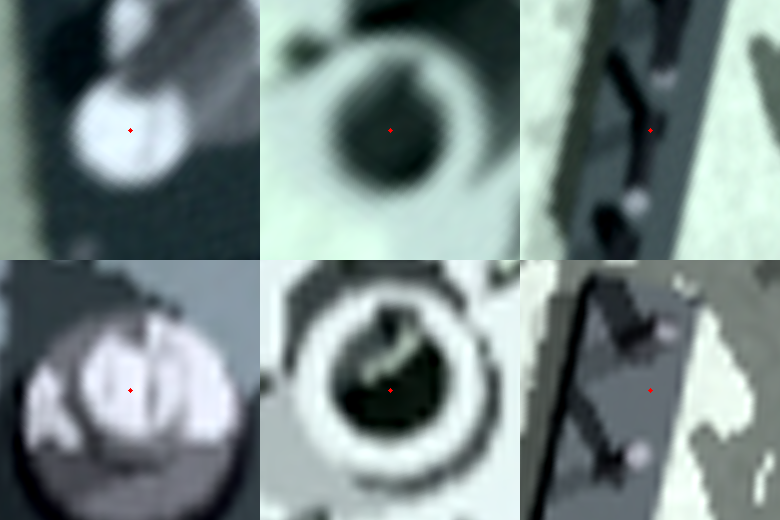

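```bash
cat >> h.py <<'E'
def ring(n,img,c,z,R,az):
    g=cv2.cvtColor(img,cv2.COLOR_BGR2GRAY) if img.ndim==3 else img
    uv=proj(n,np.c_[c[0]+R*np.cos(az),c[1]+R*np.sin(az),np.full(len(az),z)]).astype(np.float32)
    return cv2.remap(g,uv[:,0].reshape(-1,1),uv[:,1].reshape(-1,1),cv2.INTER_CUBIC).ravel()
def fitc(n,img,c,z,R,sgn,az,w=.0025,s=.006):
    "circle centre maximising edge contrast (inside-outside)*sgn"
    best=None
    for dx in np.arange(-s,s+1e-9,.0005):
        for dy in np.arange(-s,s+1e-9,.0005):
            q=(c[0]+dx,c[1]+dy); v=np.median(sgn*(ring(n,img,q,z,R-w,az)-ring(n,img,q,z,R+w,az)))+.5*np.mean(sgn*(ring(n,img,q,z,R-w,az)-ring(n,img,q,z,R+w,az)))
            if best is None or v>best[0]: best=(v,q)
    return best
E
python3 - <<'E'
from h import *
I={"scene":np.load("pics/s.npy"),"top":np.load("pics/t.npy")}
D=np.deg2rad
for n,c1,c2 in(("scene",(.594,.045),(.511,.276)),("top",(.5915,.0487),(.5085,.279))):
    print(n)
    b=fitc(n,I[n],c1,.113,.0145,1,D(np.arange(60,320,5))); print("shaft",b)
    az=np.arange(-90,91,6)
    for R in(.0115,.0135): print(list(zip(az.tolist(),ring(n,I[n],b[1],.113,R,D(az)).astype(int).tolist())))
    b=fitc(n,I[n],c2,.040,.01625,-1,D(np.arange(40,320,5))); print("bore",b)
    b2=fitc(n,I[n],c2,.040,.026,1,D(np.arange(0,360,5))); print("boss",b2)
    for R in(.0175,.0195): print(list(zip(az.tolist(),ring(n,I[n],b[1],.04,R,D(az)).astype(int).tolist())))
E
```

```text
scene
shaft (np.float32(88.07964), (np.float64(0.594), np.float64(0.045000000000000005)))
[(-90, 144), (-84, 143), (-78, 143), (-72, 142), (-66, 141), (-60, 140), (-54, 135), (-48, 128), (-42, 117), (-36, 108), (-30, 96), (-24, 90), (-18, 86), (-12, 84), (-6, 85), (0, 90), (6, 99), (12, 107), (18, 116), (24, 127), (30, 134), (36, 139), (42, 142), (48, 143), (54, 145), (60, 144), (66, 145), (72, 146), (78, 145), (84, 145), (90, 144)]
[(-90, 135), (-84, 133), (-78, 132), (-72, 133), (-66, 133), (-60, 131), (-54, 128), (-48, 121), (-42, 110), (-36, 99), (-30, 86), (-24, 79), (-18, 77), (-12, 76), (-6, 79), (0, 85), (6, 92), (12, 103), (18, 109), (24, 113), (30, 118), (36, 120), (42, 124), (48, 124), (54, 127), (60, 126), (66, 128), (72, 125), (78, 126), (84, 126), (90, 128)]Traceback (most recent call last):
  File "<stdin>", line 9, in <module>
  File "h.py", line 38, in fitc
    q=(c[0]+dx,c[1]+dy); v=np.median(sgn*(ring(n,img,q,z,R-w,az)-ring(n,img,q,z,R+w,az)))+.5*np.mean(sgn*(ring(n,img,q,z,R-w,az)-ring(n,img,q,z,R+w,az)))
                                                                 ~~~~^^^^^^^^^^^^^^^^^^
  File "h.py", line 31, in ring
    uv=proj(n,np.c_[c[0]+R*np.cos(az),c[1]+R*np.sin(az),np.full(len(az),z)]).astype(np.float32)
       ~~~~^^^^^^^^^^^^^^^^^^^^^^^^^^^^^^^^^^^^^^^^^^^^^^^^^^^^^^^^^^^^^^^^^
  File "h.py", line 6, in proj
    c,R,t=cal(n); p=(R@np.atleast_2d(X).T).T+t; s=p[:,:2]/p[:,2:]
          ~~~^^^
  File "h.py", line 4, in cal
    c=r.calibration(n); return c,np.array(c["R"]),np.array(c["t"])
ValueError: time passes only in moves, steps and waits
```

servo_tool --motion '[{"xyz":[0,0,-10],"spin":0.1},{"xyz":[0,0,-20],"spin":0.2},{"xyz":[0,0,-20],"spin":0.3},{"xyz":[0,0,-20],"spin":0.4},{"xyz":[0,0,-20],"spin":0.5},{"xyz":[0,0,-20],"spin":0.6},{"xyz":[0,0,-20],"spin":0.68},{"xyz":[0,0,-20],"spin":0.68},{"xyz":[0,0,-20],"spin":0.68},{"xyz":[0,0,-20],"spin":0.68}]' --claw 30 --squeeze 25

```text
time: 2.45
eef_pos: [0.2592, -0.5132, 0.2513]
tcp_rot: [[0.978, -0.21, -0.0], [-0.21, -0.978, -0.0], [-0.0, 0.0, -1.0]]
wrist_force: [-1.2, 0.3, -0.1]
gripper_width: 0.0301
```

```bash
sed -i 's/^def cal(n):/import functools\n@functools.lru_cache(None)\ndef cal(n):/' h.py
python3 - <<'E'
from h import *
I={"scene":np.load("pics/s.npy"),"top":np.load("pics/t.npy")}
D=np.deg2rad
for n,c1,c2 in(("scene",(.594,.045),(.511,.276)),("top",(.5915,.0487),(.5085,.279))):
    print(n)
    az=np.arange(-90,91,6)
    if n=="top":
      b=fitc(n,I[n],c1,.113,.0145,1,D(np.arange(60,320,5))); print("shaft",b)
      for R in(.0115,.0135): print(list(zip(az.tolist(),ring(n,I[n],b[1],.113,R,D(az)).astype(int).tolist())))
    b=fitc(n,I[n],c2,.040,.01625,-1,D(np.arange(40,320,5))); print("bore",b)
    b2=fitc(n,I[n],c2,.040,.026,1,D(np.arange(0,360,5))); print("boss",b2)
    for R in(.0175,.0195): print(list(zip(az.tolist(),ring(n,I[n],b[1],.04,R,D(az)).astype(int).tolist())))
E
```

```text
scene
bore (np.float32(71.42006), (np.float64(0.51), np.float64(0.2755)))
boss (np.float32(26.770016), (np.float64(0.511), np.float64(0.277)))
[(-90, 167), (-84, 167), (-78, 165), (-72, 162), (-66, 161), (-60, 160), (-54, 160), (-48, 162), (-42, 163), (-36, 160), (-30, 150), (-24, 137), (-18, 122), (-12, 117), (-6, 121), (0, 124), (6, 132), (12, 140), (18, 148), (24, 155), (30, 159), (36, 160), (42, 159), (48, 160), (54, 159), (60, 158), (66, 159), (72, 157), (78, 156), (84, 157), (90, 157)]
[(-90, 177), (-84, 176), (-78, 175), (-72, 174), (-66, 173), (-60, 171), (-54, 171), (-48, 173), (-42, 175), (-36, 173), (-30, 163), (-24, 148), (-18, 134), (-12, 132), (-6, 135), (0, 140), (6, 143), (12, 154), (18, 162), (24, 171), (30, 176), (36, 176), (42, 175), (48, 175), (54, 174), (60, 174), (66, 173), (72, 171), (78, 171), (84, 171), (90, 172)]
top
shaft (np.float32(46.186295), (np.float64(0.5930000000000001), np.float64(0.047700000000000006)))
[(-90, 113), (-84, 113), (-78, 114), (-72, 114), (-66, 113), (-60, 110), (-54, 106), (-48, 103), (-42, 101), (-36, 103), (-30, 107), (-24, 105), (-
[... 685 characters left out ...]
-90, 121), (-84, 119), (-78, 122), (-72, 128), (-66, 129), (-60, 126), (-54, 127), (-48, 128), (-42, 127), (-36, 125), (-30, 116), (-24, 100), (-18, 92), (-12, 91), (-6, 83), (0, 81), (6, 82), (12, 101), (18, 122), (24, 130), (30, 129), (36, 130), (42, 131), (48, 130), (54, 132), (60, 134), (66, 133), (72, 131), (78, 132), (84, 132), (90, 130)]
[(-90, 138), (-84, 138), (-78, 136), (-72, 137), (-66, 138), (-60, 141), (-54, 137), (-48, 139), (-42, 137), (-36, 138), (-30, 133), (-24, 114), (-18, 102), (-12, 102), (-6, 102), (0, 102), (6, 102), (12, 119), (18, 138), (24, 138), (30, 140), (36, 138), (42, 140), (48, 139), (54, 141), (60, 139), (66, 139), (72, 141), (78, 143), (84, 142), (90, 140)]
```

servo_tool --motion '[{"xyz":[40,-50,0],"spin":0},{"xyz":[80,-100,0],"spin":0},{"xyz":[120,-150,10],"spin":0},{"xyz":[150,-200,50],"spin":0},{"xyz":[175,-235,90],"spin":0},{"xyz":[186,-249,120],"spin":0},{"xyz":[186,-249,131],"spin":0},{"xyz":[186,-249,131],"spin":0},{"xyz":[186,-249,131],"spin":0},{"xyz":[186,-249,131],"spin":0}]'

```text
time: 3.7
eef_pos: [0.4937, -0.3102, 0.122]
tcp_rot: [[0.977, -0.211, 0.002], [-0.211, -0.977, -0.002], [0.002, 0.002, -1.0]]
wrist_force: [0.3, -0.7, 0.6]
gripper_width: 0.0301
```

servo_tool --motion '[{"xyz":[-0.5,0,20],"spin":0},{"xyz":[-0.5,0,40],"spin":0},{"xyz":[-0.5,0,55],"spin":0},{"xyz":[-0.5,0,64],"spin":0},{"xyz":[-0.5,0,67],"spin":0},{"xyz":[-0.5,0,67],"spin":0},{"xyz":[-0.5,0,67],"spin":0},{"xyz":[-0.5,0,67],"spin":0},{"xyz":[-0.5,0,67],"spin":0},{"xyz":[-0.5,0,67],"spin":0}]'

```text
time: 4.95
eef_pos: [0.4934, -0.3103, 0.0551]
tcp_rot: [[0.977, -0.211, 0.002], [-0.211, -0.977, -0.002], [0.003, 0.002, -1.0]]
wrist_force: [0.2, 0.3, 0.2]
gripper_width: 0.0298
```

```bash
python3 - <<'E'
from h import *
p,d=r.camera("scene")
u,v=proj("scene",[.4934,-.3096,.06])[0].astype(int); cv2.imwrite("pics/c1.png",cv2.resize(p[v-50:v+50,u-50:u+50],(500,500),interpolation=cv2.INTER_CUBIC)); print(u,v)
E
```

```text
137 318
```

View pics/c1.png

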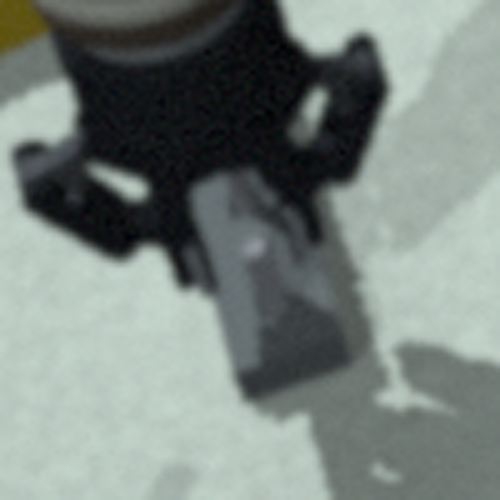

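The key's head at (252,245) sits between the fingertips at (195,285) and (318,240). I'll close on it.

servo_tool --motion '[{"xyz":[0,0,0],"spin":0},{"xyz":[0,0,0],"spin":0},{"xyz":[0,0,0],"spin":0},{"xyz":[0,0,0],"spin":0},{"xyz":[0,0,0],"spin":0},{"xyz":[0,0,0],"spin":0},{"xyz":[0,0,0],"spin":0},{"xyz":[0,0,0],"spin":0},{"xyz":[0,0,0],"spin":0},{"xyz":[0,0,0],"spin":0}]' --claw 5 --squeeze 30

```text
time: 6.25
eef_pos: [0.4934, -0.3103, 0.0551]
tcp_rot: [[0.977, -0.211, 0.002], [-0.211, -0.977, -0.002], [0.003, 0.002, -1.0]]
wrist_force: [0.1, 1.4, 2.1]
gripper_width: 0.0084
```

servo_tool --motion '[{"xyz":[0,0,-5],"spin":0},{"xyz":[0,0,-15],"spin":0},{"xyz":[0,0,-30],"spin":0},{"xyz":[0,0,-50],"spin":0},{"xyz":[0,0,-70],"spin":0},{"xyz":[0,0,-90],"spin":0},{"xyz":[0,0,-120],"spin":0},{"xyz":[0,0,-150],"spin":0},{"xyz":[0,0,-160],"spin":0},{"xyz":[0,0,-160],"spin":0}]'

```text
time: 7.5
eef_pos: [0.4933, -0.3102, 0.216]
tcp_rot: [[0.977, -0.211, 0.003], [-0.211, -0.977, -0.003], [0.004, 0.003, -1.0]]
wrist_force: [0.3, -0.3, -1.2]
gripper_width: 0.0084
```

```bash
python3 - <<'E'
from h import *
p,d=r.camera("scene"); e=r.sense()["eef_pos"]; print(e,r.sense()["gripper_width"])
u,v=proj("scene",e)[0].astype(int); u0,v0=max(u-45,0),max(v-25,0); cv2.imwrite("pics/c2.png",cv2.resize(p[v0:v0+120,u0:u0+120],(600,600),interpolation=cv2.INTER_CUBIC)); print(u,v,u0,v0)
E
```

```text
[ 0.49273574 -0.30976919  0.21467791] 0.00859631451368027
120 269 75 244
```

View pics/c2.png

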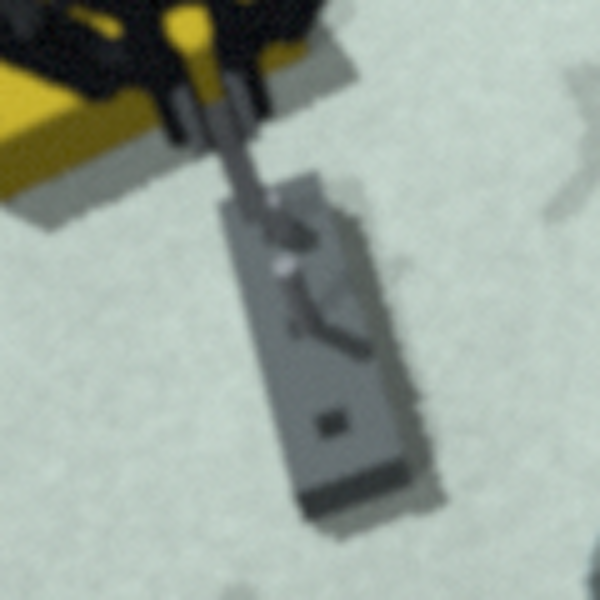

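```bash
python3 - <<'E'
from h import *
for n in("scene",):
    r.camera(n)
    for l in("long_key","round_pin","short_key"): print(n,l,spot(l,n))
e=np.array(r.sense()["eef_pos"])
for dz in(0,-.04,-.049,-.055): print(dz,(proj("scene",e+[0,0,dz])[0]-[75,244])*5)
E
```

```text
scene long_key [(0.66, array([ 0.5  , -0.313,  0.2  ]))]
scene round_pin []
scene short_key [(0.47, array([ 0.434, -0.046,  0.033]))]
0 [228.40258369 129.0470996 ]
-0.04 [252.75883668 197.49291093]
-0.049 [258.01860741 212.27359396]
-0.055 [261.48216396 222.00660931]
```

servo_tool --motion '[{"xyz":[0,-30,0],"spin":0},{"xyz":[0,-80,0],"spin":0},{"xyz":[10,-130,0],"spin":0},{"xyz":[20,-180,0],"spin":0},{"xyz":[30,-230,0],"spin":0},{"xyz":[40,-280,0],"spin":0},{"xyz":[41,-330,0],"spin":0},{"xyz":[41,-362,0],"spin":0},{"xyz":[41,-372,0],"spin":0},{"xyz":[41,-372,0],"spin":0}]'

```text
time: 9.0
eef_pos: [0.6108, 0.0454, 0.213]
tcp_rot: [[0.978, -0.211, -0.001], [-0.211, -0.978, -0.001], [-0.001, 0.001, -1.0]]
wrist_force: [-0.4, -0.4, -0.3]
gripper_width: 0.0086
```

servo_tool --motion '[{"xyz":[-1,1,10],"spin":0},{"xyz":[-2.2,2.8,20],"spin":0},{"xyz":[-2.2,2.8,30],"spin":0},{"xyz":[-2.2,2.8,38],"spin":0},{"xyz":[-2.2,2.8,42],"spin":0},{"xyz":[-2.2,2.8,44],"spin":0},{"xyz":[-2.2,2.8,44],"spin":0},{"xyz":[-2.2,2.8,44],"spin":0},{"xyz":[-2.2,2.8,44],"spin":0},{"xyz":[-2.2,2.8,44],"spin":0}]'

```text
time: 10.25
eef_pos: [0.6081, 0.0431, 0.1691]
tcp_rot: [[0.978, -0.21, -0.0], [-0.21, -0.978, -0.001], [-0.0, 0.001, -1.0]]
wrist_force: [-0.4, 0.2, -0.6]
gripper_width: 0.009
```

```bash
python3 - <<'E'
from h import *
p,_=avg("scene",4); s=r.sense(); e=np.array(s["eef_pos"]); print(e,s["wrist_force"],s["gripper_width"])
f=e-[0,0,.049]; u,v=proj("scene",f)[0]; u0,v0=int(u)-35,int(v)-35
im=cv2.resize(p[v0:v0+70,u0:u0+70],(700,700),interpolation=cv2.INTER_CUBIC)
im=np.clip(im*1.3,0,255).astype(np.uint8)
A=np.array([-.978*0+.978,-.211]);B=np.array([.211,.978])
def poly(P,c):
    q=((proj("scene",P)-[u0,v0])*10+5).astype(int); cv2.polylines(im,[q.reshape(-1,1,2)],True,c,1)
c0=np.array([.594,.045]); a=np.deg2rad(np.arange(0,360,10))
poly(np.c_[c0[0]+.015*np.cos(a),c0[1]+.015*np.sin(a),np.full(36,.113)],(0,255,0))
d=np.array([np.cos(-.218),np.sin(-.218)]);t=np.array([-d[1],d[0]])
poly(np.array([[*(c0+d*x+t*y),.113] for x,y in((.0095,.00575),(.02,.00575),(.02,-.00575),(.0095,-.00575))]),(0,0,255))
poly(np.array([[*(e[:2]+A*x+B*y),f[2]] for x,y in((.005,.005),(.005,-.005),(-.005,-.005),(-.005,.005))]),(255,0,0))
cv2.imwrite("pics/c3.png",cv2.resize(im,(590,590)))
E
```

```text
[0.60801268 0.04308347 0.16898675] [-0.15383324 -0.25932794 -1.39119788] 0.008530387700013445
```

View pics/c3.png

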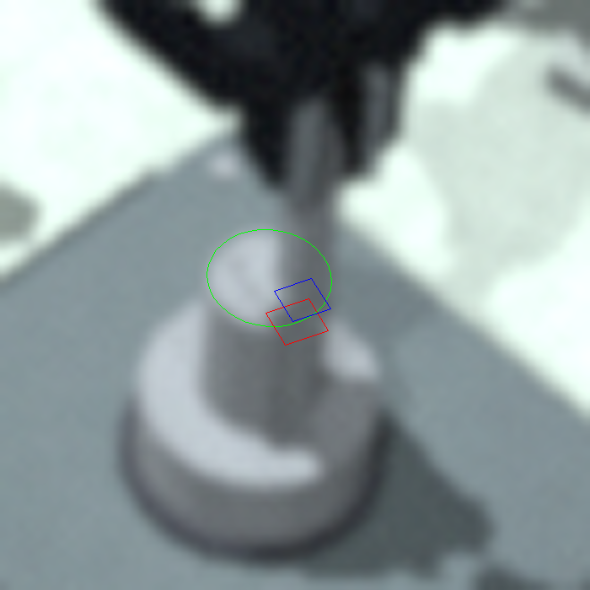

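```bash
python3 - <<'E'
from h import *
p,_=avg("scene",4); s=r.sense(); e=np.array(s["eef_pos"]); g=cv2.cvtColor(p,cv2.COLOR_BGR2GRAY)
A=np.array([.978,-.211]);B=np.array([.211,.978])
for dz in(-.008,-.014,-.02,-.026,-.032,-.038,-.044,-.05):
    q=proj("scene",np.array([[*(e[:2]+A*x+B*y),e[2]+dz] for x,y in((0,0),(.005,.005),(.005,-.005),(-.005,-.005),(-.005,.005))]))
    u,v=q[0]; us=np.arange(-7,7.1,1)
    pr=cv2.remap(g,(u+us).astype(np.float32).reshape(1,-1),np.full((1,len(us)),v,np.float32),cv2.INTER_LINEAR)[0]
    print(dz,np.round(q[0],1),"sil",np.round([q[1:,0].min()-u,q[1:,0].max()-u],1),pr.astype(int))
E
```

```text
-0.008 [321.  240.9] sil [-3.5  3.5] [100  83  71  64  67  70  67  58  64  83 111 145 165 175 181]
-0.014 [320.7 242.9] sil [-3.4  3.5] [112 111 107  97  83  72  69  69  73  93 130 164 184 191 193]
-0.02 [320.5 244.8] sil [-3.4  3.4] [116 117 114 107  97  86  80  78  79  87 107 132 154 169 179]
-0.026 [320.3 246.8] sil [-3.4  3.4] [141 142 139 127 108  95  87  81  79  82  93 107 117 127 143]
-0.032 [320.  248.7] sil [-3.4  3.4] [150 153 151 136 111  96  87  80  79  83  92 103 107 110 112]
-0.038 [319.8 250.6] sil [-3.4  3.4] [147 152 150 138 116  99  87  80  79  81  87  94  98  99 101]
-0.044 [319.6 252.5] sil [-3.4  3.4] [145 144 146 142 125 105  90  82  79  81  86  93  97  98  97]
-0.05 [319.3 254.4] sil [-3.4  3.4] [146 144 140 135 122 104  89  81  78  79  83  92  97  97  98]
```

servo_tool --motion '[{"xyz":[0.9,0.7,1],"spin":0},{"xyz":[0.9,0.7,2],"spin":0},{"xyz":[0.9,0.7,4],"spin":0},{"xyz":[0.9,0.7,6],"spin":0},{"xyz":[0.9,0.7,8],"spin":0},{"xyz":[0.9,0.7,9],"spin":0},{"xyz":[0.9,0.7,10],"spin":0},{"xyz":[0.9,0.7,11],"spin":0},{"xyz":[0.9,0.7,12],"spin":0},{"xyz":[0.9,0.7,12],"spin":0}]' --squeeze 20

```text
time: 11.9
eef_pos: [0.6087, 0.0423, 0.1569]
tcp_rot: [[0.978, -0.211, -0.001], [-0.211, -0.978, -0.001], [-0.001, 0.001, -1.0]]
wrist_force: [0.4, 0.1, -0.4]
gripper_width: 0.0083
```

servo_tool --motion '[{"xyz":[0,0,1],"spin":0},{"xyz":[0,0,2],"spin":0},{"xyz":[0,0,4],"spin":0},{"xyz":[0,0,6],"spin":0},{"xyz":[0,0,8],"spin":0},{"xyz":[0,0,10],"spin":0},{"xyz":[0,0,12],"spin":0},{"xyz":[0,0,13],"spin":0},{"xyz":[0,0,14],"spin":0},{"xyz":[0,0,14],"spin":0}]'

```text
time: 13.15
eef_pos: [0.6087, 0.0424, 0.1429]
tcp_rot: [[0.978, -0.21, -0.001], [-0.21, -0.978, -0.0], [-0.001, 0.001, -1.0]]
wrist_force: [0.0, 2.3, -0.9]
gripper_width: 0.0085
```

servo_tool --motion '[{"xyz":[0,0.2,0],"spin":0},{"xyz":[0,0.4,0],"spin":0},{"xyz":[0,0.6,0],"spin":0},{"xyz":[0,0.8,0],"spin":0},{"xyz":[0,1,0],"spin":0},{"xyz":[0,1.2,0],"spin":0},{"xyz":[0,1.4,0],"spin":0},{"xyz":[0,1.5,0],"spin":0},{"xyz":[0,1.5,0],"spin":0},{"xyz":[0,1.5,0],"spin":0}]'

```text
time: 14.4
eef_pos: [0.6085, 0.0412, 0.1429]
tcp_rot: [[0.978, -0.21, -0.001], [-0.21, -0.978, 0.0], [-0.001, 0.0, -1.0]]
wrist_force: [0.5, 4.9, -0.6]
gripper_width: 0.0081
```

servo_tool --motion '[{"xyz":[0,-0.5,0],"spin":0},{"xyz":[0,-1,0],"spin":0},{"xyz":[0,-1.5,0],"spin":0},{"xyz":[0,-2,0],"spin":0},{"xyz":[0,-2.5,0],"spin":0},{"xyz":[0,-3,0],"spin":0},{"xyz":[0,-3.4,0],"spin":0},{"xyz":[0,-3.4,0],"spin":0},{"xyz":[0,-3.4,0],"spin":0},{"xyz":[0,-3.4,0],"spin":0}]'

```text
time: 15.65
eef_pos: [0.6091, 0.0444, 0.1428]
tcp_rot: [[0.978, -0.21, -0.001], [-0.21, -0.978, -0.0], [-0.001, 0.0, -1.0]]
wrist_force: [0.3, -1.1, -0.7]
gripper_width: 0.0087
```

servo_tool --motion '[{"xyz":[0,0.7,0],"spin":0},{"xyz":[-0.5,0.7,0],"spin":0},{"xyz":[-1,0.7,0],"spin":0},{"xyz":[-1.5,0.7,0],"spin":0},{"xyz":[-2,0.7,0],"spin":0},{"xyz":[-2.5,0.7,0],"spin":0},{"xyz":[-2.5,0.7,0],"spin":0},{"xyz":[-2.5,0.7,0],"spin":0},{"xyz":[-2.5,0.7,0],"spin":0},{"xyz":[-2.5,0.7,0],"spin":0}]'

```text
time: 16.9
eef_pos: [0.6068, 0.0442, 0.1431]
tcp_rot: [[0.978, -0.21, -0.0], [-0.21, -0.978, -0.0], [0.0, 0.0, -1.0]]
wrist_force: [1.9, -0.4, -1.3]
gripper_width: 0.0087
```

```bash
python3 - <<'E'
from h import *
for i in range(2):
    r.camera("scene"); s=r.sense(); print(np.round(s["eef_pos"],4),np.round(s["wrist_force"],2),np.round(s["wrist_torque"],3))
E
```

```text
[0.6068 0.0442 0.1431] [ 2.01 -1.23 -0.32] [-0.107 -0.47  -0.002]
[0.6067 0.0442 0.1431] [ 1.35 -0.3   0.19] [-0.101 -0.534 -0.042]
```

servo_tool --motion '[{"xyz":[0.7,0.3,1],"spin":0},{"xyz":[0.7,0.3,4],"spin":0},{"xyz":[0.7,0.3,7],"spin":0},{"xyz":[0.7,0.3,10],"spin":0},{"xyz":[0.7,0.3,13],"spin":0},{"xyz":[0.7,0.3,16],"spin":0},{"xyz":[0.7,0.3,19],"spin":0},{"xyz":[0.7,0.3,21],"spin":0},{"xyz":[0.7,0.3,22],"spin":0},{"xyz":[0.7,0.3,22],"spin":0}]'

```text
time: 18.25
eef_pos: [0.6076, 0.0437, 0.1211]
tcp_rot: [[0.978, -0.211, 0.0], [-0.211, -0.978, -0.0], [0.0, 0.0, -1.0]]
wrist_force: [3.9, -1.0, 0.8]
gripper_width: 0.0087
```

servo_tool --motion '[{"xyz":[0,0,0.5],"spin":0},{"xyz":[0,0,1],"spin":0},{"xyz":[0,0,1.5],"spin":0},{"xyz":[0,0,2],"spin":0},{"xyz":[0,0,2.5],"spin":0},{"xyz":[0,0,3],"spin":0},{"xyz":[0,0,3],"spin":0},{"xyz":[0,0,3],"spin":0},{"xyz":[0,0,3],"spin":0},{"xyz":[0,0,3],"spin":0}]'

```text
time: 19.5
eef_pos: [0.6077, 0.0437, 0.1182]
tcp_rot: [[0.978, -0.211, 0.001], [-0.211, -0.978, -0.0], [0.001, 0.0, -1.0]]
wrist_force: [3.6, -0.3, 0.8]
gripper_width: 0.0088
```

servo_tool --motion '[{"xyz":[0.3,0,0],"spin":0},{"xyz":[0.6,0,0],"spin":0},{"xyz":[0.8,0,0],"spin":0},{"xyz":[0.8,0,0.5],"spin":0},{"xyz":[0.8,0,1],"spin":0},{"xyz":[0.8,0,1.5],"spin":0},{"xyz":[0.8,0,2],"spin":0},{"xyz":[0.8,0,2.5],"spin":0},{"xyz":[0.8,0,2.5],"spin":0},{"xyz":[0.8,0,2.5],"spin":0}]'

```text
time: 20.75
eef_pos: [0.6081, 0.0436, 0.1153]
tcp_rot: [[0.978, -0.211, -0.0], [-0.211, -0.978, -0.0], [-0.0, 0.0, -1.0]]
wrist_force: [0.5, -0.2, -1.2]
gripper_width: 0.0085
```

servo_tool --motion '[{"xyz":[0,0,0.5],"spin":0},{"xyz":[0,0,1],"spin":0},{"xyz":[0,0,1],"spin":0},{"xyz":[0,0,1],"spin":0},{"xyz":[0,0,1],"spin":0},{"xyz":[0,0,1],"spin":0},{"xyz":[0,0,1],"spin":0},{"xyz":[0,0,1],"spin":0},{"xyz":[0,0,1],"spin":0},{"xyz":[0,0,1],"spin":0}]'

```text
time: 22.0
eef_pos: [0.608, 0.0436, 0.1143]
tcp_rot: [[0.978, -0.211, -0.0], [-0.211, -0.978, -0.0], [-0.0, 0.0, -1.0]]
wrist_force: [1.4, -0.7, -0.5]
gripper_width: 0.0086
```

servo_tool --motion '[{"xyz":[0,0,0],"spin":0},{"xyz":[0,0,0],"spin":0},{"xyz":[0,0,0],"spin":0},{"xyz":[0,0,0],"spin":0},{"xyz":[0,0,-3],"spin":0},{"xyz":[0,0,-10],"spin":0},{"xyz":[0,0,-30],"spin":0},{"xyz":[0,0,-60],"spin":0},{"xyz":[0,0,-75],"spin":0},{"xyz":[0,0,-75],"spin":0}]' --claw 22

```text
time: 23.25
eef_pos: [0.6092, 0.0435, 0.1914]
tcp_rot: [[0.978, -0.21, 0.003], [-0.21, -0.978, -0.001], [0.003, -0.0, -1.0]]
wrist_force: [-0.4, 0.0, -0.3]
gripper_width: 0.0219
```

```bash
python3 - <<'E'
from h import *
p,d=avg("scene",3); W=cloud("scene",d)
k=(np.hypot(W[...,0]-.594,W[...,1]-.045)<.04)&(W[...,2]>.09)&(W[...,2]<.175)
P=W[k]; print(len(P),np.histogram(P[:,2],np.arange(.09,.18,.005)))
im=np.clip(cv2.resize(p[215:315,265:365],(590,590),interpolation=cv2.INTER_CUBIC)*1.3,0,255); cv2.imwrite("pics/c4.png",im)
E
```

```text
235 (array([ 20,  24,  27,  39, 124,   1,   0,   0,   0,   0,   0,   0,   0,
         0,   0,   0,   0]), array([0.09 , 0.095, 0.1  , 0.105, 0.11 , 0.115, 0.12 , 0.125, 0.13 ,
       0.135, 0.14 , 0.145, 0.15 , 0.155, 0.16 , 0.165, 0.17 , 0.175]))[ WARN:0@6.059] global loadsave.cpp:1063 imwrite_ Unsupported depth image for selected encoder is fallbacked to CV_8U.
```

View pics/c4.png

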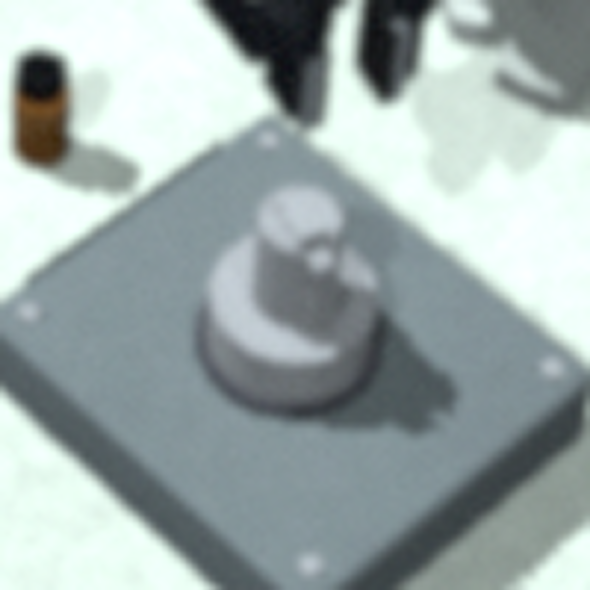

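```bash
python3 - <<'E'
from h import *
for z in(.100,.107,.113,.120): print(z,proj("scene",[.6078,.0437,z])[0],onz("scene",[[319.6-.4,258.6-.4]],z)[0])
p,d=avg("top",3);W=cloud("top",d); np.save("pics/t2.npy",p)
for c in(("scene"),("top")):
    pass
q=proj("top",[.6078,.0437,.107])[0].round().astype(int); print(q); print(np.round(W[q[1]-3:q[1]+4,q[0]-3:q[0]+4,2]*1000).astype(int))
cv2.imwrite("pics/t2.png",np.hstack([rect("top",p,(.593,.0477),.107,N=400),rect("scene",avg("scene",3)[0],(.594,.045),.107,N=400)]))
E
```

```text
0.1 [318.79702732 260.07852968] [0.60451285 0.04744699 0.1       ]
0.107 [319.05409498 257.93940226] [0.60849012 0.04351679 0.107     ]
0.113 [319.27651407 256.08858788] [0.61189921 0.04014805 0.113     ]
0.12 [319.53845952 253.90885487] [0.61587648 0.03621786 0.12      ]
[273 161]
[[ 43  42  41  41  39  44 194]
 [ 42  45  39  42  42  40  41]
 [ 72 112 107 108  65  41  39]
 [566 565 565 566 564 564 565]
 [567 567 566 566 566 567 566]
 [569 566 570 567 567 568 566]
 [569 570 566 568 569 568 566]]
```

View pics/t2.png

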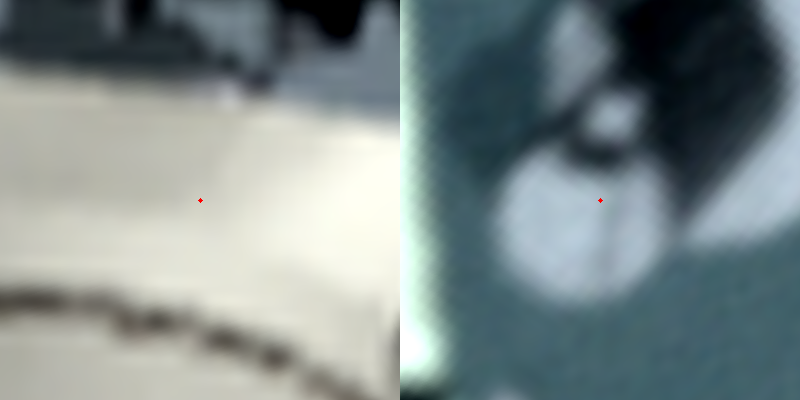

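servo_tool --motion '[{"xyz":[-30,-45,0],"spin":0},{"xyz":[-65,-95,0],"spin":0},{"xyz":[-100,-145,0],"spin":0},{"xyz":[-130,-188,20],"spin":0},{"xyz":[-145,-208,50],"spin":0},{"xyz":[-145,-208,80],"spin":0},{"xyz":[-145,-208,91],"spin":0},{"xyz":[-145,-208,91],"spin":0},{"xyz":[-145,-208,91],"spin":0},{"xyz":[-145,-208,91],"spin":0}]' --claw 80

```text
time: 24.95
eef_pos: [0.5108, 0.2775, 0.0992]
tcp_rot: [[0.977, -0.211, 0.001], [-0.211, -0.977, 0.001], [0.001, -0.001, -1.0]]
wrist_force: [-0.5, 0.2, -0.4]
gripper_width: 0.0802
```

servo_tool --motion '[{"xyz":[0,0,20],"spin":0},{"xyz":[0,0,40],"spin":0},{"xyz":[0,0,60],"spin":0},{"xyz":[0,0,74],"spin":0},{"xyz":[0,0,80],"spin":0},{"xyz":[0,0,82],"spin":0},{"xyz":[0,0,82],"spin":0},{"xyz":[0,0,82],"spin":0},{"xyz":[0,0,82],"spin":0},{"xyz":[0,0,82],"spin":0}]'

```text
time: 26.2
eef_pos: [0.511, 0.2776, 0.0174]
tcp_rot: [[0.977, -0.211, 0.001], [-0.211, -0.977, 0.001], [0.001, -0.001, -1.0]]
wrist_force: [0.4, 0.6, 0.4]
gripper_width: 0.0797
```

servo_tool --motion '[{"xyz":[0,0,0],"spin":0},{"xyz":[0,0,0],"spin":0},{"xyz":[0,0,0],"spin":0},{"xyz":[0,0,0],"spin":0},{"xyz":[0,0,0],"spin":0},{"xyz":[0,0,0],"spin":0},{"xyz":[0,0,0],"spin":0},{"xyz":[0,0,0],"spin":0},{"xyz":[0,0,0],"spin":0},{"xyz":[0,0,0],"spin":0}]' --claw 45 --squeeze 35

```text
time: 27.45
eef_pos: [0.5113, 0.2778, 0.0178]
tcp_rot: [[0.977, -0.211, 0.002], [-0.211, -0.977, 0.001], [0.002, -0.001, -1.0]]
wrist_force: [-0.0, 1.9, 5.7]
gripper_width: 0.0507
```

servo_tool --motion '[{"xyz":[0,0,-5],"spin":0},{"xyz":[0,0,-20],"spin":0},{"xyz":[0,0,-45],"spin":0},{"xyz":[0,0,-70],"spin":0},{"xyz":[0,0,-95],"spin":0},{"xyz":[0,0,-120],"spin":0},{"xyz":[0,0,-145],"spin":0},{"xyz":[0,0,-157],"spin":0},{"xyz":[0,0,-157],"spin":0},{"xyz":[0,0,-157],"spin":0}]'

```text
time: 28.7
eef_pos: [0.5102, 0.2773, 0.1735]
tcp_rot: [[0.977, -0.211, -0.0], [-0.211, -0.977, 0.0], [-0.0, -0.0, -1.0]]
wrist_force: [0.1, 0.6, -2.7]
gripper_width: 0.0507
```

servo_tool --motion '[{"xyz":[10,20,0],"spin":0},{"xyz":[30,50,0],"spin":0},{"xyz":[52,85,0],"spin":0},{"xyz":[75,120,0],"spin":0},{"xyz":[95,155,0],"spin":0.04},{"xyz":[115,185,0],"spin":0.08},{"xyz":[125,200,0],"spin":0.096},{"xyz":[129.4,208,0],"spin":0.096},{"xyz":[129.4,208,0],"spin":0.096},{"xyz":[129.4,208,0],"spin":0.096}]'

```text
time: 29.95
eef_pos: [0.5924, 0.0478, 0.1732]
tcp_rot: [[0.953, -0.303, -0.001], [-0.303, -0.953, 0.001], [-0.001, -0.001, -1.0]]
wrist_force: [0.6, -0.1, -1.7]
gripper_width: 0.0507
```

```bash
python3 - <<'E'
from h import *
p,d=avg("scene",3); s=r.sense(); e=np.array(s["eef_pos"]); print(e,s["gripper_width"],s["wrist_force"])
W=cloud("scene",d); k=(np.hypot(W[...,0]-e[0],W[...,1]-e[1])<.09)&(abs(W[...,2]-.1693)<.005)
P=W[k]; print(len(P))
u,v=proj("scene",e)[0]; u0,v0=int(u)-50,int(v)-45
im=np.clip(cv2.resize(p[v0:v0+100,u0:u0+100],(590,590),interpolation=cv2.INTER_CUBIC)*1.2,0,255).astype(np.uint8)
a=np.deg2rad(np.arange(0,360,5))
def poly(P,c):
    q=((proj("scene",P)-[u0,v0]+.5)*5.9).astype(int); cv2.polylines(im,[q.reshape(-1,1,2)],True,c,1)
zb=e[2]-.0175
poly(np.c_[e[0]+.06*np.cos(a),e[1]+.06*np.sin(a),np.full(72,zb+.012)],(0,255,0))
poly(np.c_[e[0]+.026*np.cos(a),e[1]+.026*np.sin(a),np.full(72,zb+.04)],(0,0,255))
cv2.imwrite("pics/c5.png",im)
E
```

```text
[0.59255971 0.04752236 0.17339919] 0.05091624367985159 [ 0.17858601  0.5370454  -2.08764169]
1073
```

View pics/c5.png

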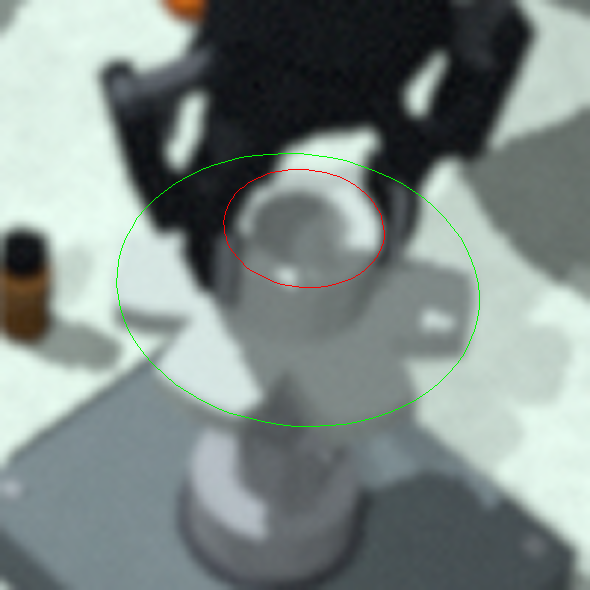

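servo_tool --motion '[{"xyz":[0.5,0.2,5],"spin":0},{"xyz":[1,0.4,12],"spin":0},{"xyz":[1.3,0.6,20],"spin":0},{"xyz":[1.3,0.6,28],"spin":0},{"xyz":[1.3,0.6,34],"spin":0},{"xyz":[1.3,0.6,38],"spin":0},{"xyz":[1.3,0.6,40],"spin":0},{"xyz":[1.3,0.6,40],"spin":0},{"xyz":[1.3,0.6,40],"spin":0},{"xyz":[1.3,0.6,40],"spin":0}]' --squeeze 25

```text
time: 31.35
eef_pos: [0.5938, 0.0466, 0.1337]
tcp_rot: [[0.953, -0.303, 0.0], [-0.303, -0.953, 0.0], [0.0, -0.001, -1.0]]
wrist_force: [0.3, -0.4, -2.9]
gripper_width: 0.0506
```

servo_tool --motion '[{"xyz":[0,0,0.5],"spin":0},{"xyz":[0,0,1],"spin":0},{"xyz":[0,0,1.5],"spin":0},{"xyz":[0,0,2],"spin":0},{"xyz":[0,0,2.5],"spin":0},{"xyz":[0,0,3],"spin":0},{"xyz":[0,0,3.5],"spin":0},{"xyz":[0,0,4],"spin":0},{"xyz":[0,0,5],"spin":0},{"xyz":[0,0,5],"spin":0}]'

```text
time: 32.6
eef_pos: [0.5937, 0.0466, 0.1285]
tcp_rot: [[0.953, -0.303, -0.0], [-0.303, -0.953, 0.001], [-0.0, -0.0, -1.0]]
wrist_force: [0.1, 0.1, -2.6]
gripper_width: 0.0507
```

servo_tool --motion '[{"xyz":[0,0,0.4],"spin":0},{"xyz":[0,0,0.8],"spin":0},{"xyz":[0,0,1.2],"spin":0},{"xyz":[0,0,1.6],"spin":0},{"xyz":[0,0,2],"spin":0},{"xyz":[0,0,2.4],"spin":0},{"xyz":[0,0,2.8],"spin":0},{"xyz":[0,0,3.2],"spin":0},{"xyz":[0,0,3.5],"spin":0},{"xyz":[0,0,3.5],"spin":0}]'

```text
time: 33.85
eef_pos: [0.5937, 0.0466, 0.125]
tcp_rot: [[0.953, -0.303, -0.0], [-0.303, -0.953, 0.001], [-0.0, -0.0, -1.0]]
wrist_force: [0.1, 0.3, -2.6]
gripper_width: 0.0509
```

servo_tool --motion '[{"xyz":[0,0,0.4],"spin":0},{"xyz":[0,0,0.8],"spin":0},{"xyz":[0,0,1.2],"spin":0},{"xyz":[0,0,1.6],"spin":0},{"xyz":[0,0,2],"spin":0},{"xyz":[0,0,2.4],"spin":0},{"xyz":[0,0,2.8],"spin":0},{"xyz":[0,0,3],"spin":0},{"xyz":[0,0,3],"spin":0},{"xyz":[0,0,3],"spin":0}]'

```text
time: 35.1
eef_pos: [0.5937, 0.0466, 0.122]
tcp_rot: [[0.953, -0.303, 0.0], [-0.303, -0.953, 0.001], [-0.0, -0.001, -1.0]]
wrist_force: [-0.9, 0.5, -3.0]
gripper_width: 0.0506
```

servo_tool --motion '[{"xyz":[0,0,0.4],"spin":0},{"xyz":[0,0,0.8],"spin":0},{"xyz":[0,0,1.2],"spin":0},{"xyz":[0,0,1.6],"spin":0},{"xyz":[0,0,2],"spin":0},{"xyz":[0,0,2.5],"spin":0},{"xyz":[0,0,3],"spin":0},{"xyz":[0,0,3.5],"spin":0},{"xyz":[0,0,4],"spin":0},{"xyz":[0,0,4],"spin":0}]'

```text
time: 36.35
eef_pos: [0.5937, 0.0466, 0.1179]
tcp_rot: [[0.953, -0.303, -0.0], [-0.303, -0.953, 0.001], [-0.0, -0.0, -1.0]]
wrist_force: [0.6, 0.1, -3.7]
gripper_width: 0.0506
```

```bash
python3 - <<'E'
from h import *
for i in range(3):
    r.camera("scene"); s=r.sense(); print(np.round(s["eef_pos"],4),np.round(s["wrist_force"],2),np.round(s["wrist_torque"],3))
E
```

```text
[0.5937 0.0466 0.1179] [ 0.79  0.84 -3.3 ] [ 0.052 -0.092  0.003]
[0.5937 0.0466 0.1179] [-0.23  0.5  -3.15] [ 0.027 -0.068  0.015]
[0.5937 0.0466 0.1179] [ 0.65 -0.16 -1.23] [ 0.026 -0.122 -0.017]
```

servo_tool --motion '[{"xyz":[0,0,1],"spin":0},{"xyz":[0,0,2.5],"spin":0},{"xyz":[0,0,4],"spin":0},{"xyz":[0,0,6],"spin":0},{"xyz":[0,0,8],"spin":0},{"xyz":[0,0,10],"spin":0},{"xyz":[0,0,12],"spin":0},{"xyz":[0,0,14],"spin":0},{"xyz":[0,0,15],"spin":0},{"xyz":[0,0,15],"spin":0}]'

```text
time: 37.75
eef_pos: [0.5937, 0.0466, 0.1028]
tcp_rot: [[0.953, -0.303, 0.0], [-0.303, -0.953, 0.001], [-0.0, -0.001, -1.0]]
wrist_force: [0.9, -0.7, -2.6]
gripper_width: 0.0509
```

servo_tool --motion '[{"xyz":[0,0,1],"spin":0},{"xyz":[0,0,2.5],"spin":0},{"xyz":[0,0,4],"spin":0},{"xyz":[0,0,6],"spin":0},{"xyz":[0,0,8],"spin":0},{"xyz":[0,0,10],"spin":0},{"xyz":[0,0,12],"spin":0},{"xyz":[0,0,13],"spin":0},{"xyz":[0,0,13.5],"spin":0},{"xyz":[0,0,13.5],"spin":0}]'

```text
time: 39.0
eef_pos: [0.5937, 0.0466, 0.0893]
tcp_rot: [[0.953, -0.303, 0.0], [-0.303, -0.953, 0.001], [-0.0, -0.001, -1.0]]
wrist_force: [0.4, -0.1, -3.0]
gripper_width: 0.0506
```

servo_tool --motion '[{"xyz":[0,0,0.3],"spin":0},{"xyz":[0,0,0.6],"spin":0},{"xyz":[0,0,0.9],"spin":0},{"xyz":[0,0,1.2],"spin":0},{"xyz":[0,0,1.5],"spin":0},{"xyz":[0,0,1.7],"spin":0},{"xyz":[0,0,1.7],"spin":0},{"xyz":[0,0,1.7],"spin":0},{"xyz":[0,0,1.7],"spin":0},{"xyz":[0,0,1.7],"spin":0}]'

```text
time: 40.25
eef_pos: [0.5937, 0.0466, 0.0876]
tcp_rot: [[0.953, -0.303, 0.0], [-0.303, -0.953, 0.001], [-0.0, -0.001, -1.0]]
wrist_force: [-0.2, -0.1, -3.3]
gripper_width: 0.0507
```

Continue until it touches.

servo_tool --motion '[{"xyz":[0,0,0.2],"spin":0},{"xyz":[0,0,0.4],"spin":0},{"xyz":[0,0,0.6],"spin":0},{"xyz":[0,0,0.8],"spin":0},{"xyz":[0,0,1.0],"spin":0},{"xyz":[0,0,1.2],"spin":0},{"xyz":[0,0,1.2],"spin":0},{"xyz":[0,0,1.2],"spin":0},{"xyz":[0,0,1.2],"spin":0},{"xyz":[0,0,1.2],"spin":0}]'

```text
time: 41.5
eef_pos: [0.5937, 0.0466, 0.0868]
tcp_rot: [[0.953, -0.303, 0.0], [-0.303, -0.953, 0.001], [-0.0, -0.001, -1.0]]
wrist_force: [-4.1, 0.6, 5.7]
gripper_width: 0.0505
```

servo_tool --motion '[{"xyz":[0,0,0],"spin":0},{"xyz":[0,0,0],"spin":0},{"xyz":[0,0,0],"spin":0},{"xyz":[0,0,0],"spin":0},{"xyz":[0,0,0],"spin":0},{"xyz":[0,0,0],"spin":0},{"xyz":[0,0,0],"spin":0},{"xyz":[0,0,0],"spin":0},{"xyz":[0,0,0],"spin":0},{"xyz":[0,0,0],"spin":0}]' --claw 75

```text
time: 42.75
eef_pos: [0.5937, 0.0466, 0.0868]
tcp_rot: [[0.953, -0.303, 0.0], [-0.303, -0.953, 0.001], [-0.0, -0.001, -1.0]]
wrist_force: [1.0, 0.1, -0.9]
gripper_width: 0.075
```

servo_tool --motion '[{"xyz":[0,0,-5],"spin":0},{"xyz":[0,0,-15],"spin":0},{"xyz":[0,0,-35],"spin":0},{"xyz":[0,0,-60],"spin":0},{"xyz":[0,0,-90],"spin":0},{"xyz":[-20,0,-120],"spin":0},{"xyz":[-60,0,-140],"spin":0},{"xyz":[-100,0,-150],"spin":0},{"xyz":[-130,0,-150],"spin":0},{"xyz":[-150,0,-150],"spin":0}]'

```text
time: 44.0
eef_pos: [0.45, 0.0924, 0.2387]
tcp_rot: [[0.953, -0.302, 0.003], [-0.302, -0.953, 0.0], [0.003, -0.001, -1.0]]
wrist_force: [-0.0, -0.1, -0.2]
gripper_width: 0.075
```

```bash
python3 - <<'E'
from h import *
for n in("scene","top"):
    p,d=avg(n,3); W=cloud(n,d); R=np.hypot(W[...,0]-.5936,W[...,1]-.0466)
    for nm,k in(("star z81",(R>.03)&(R<.058)&(W[...,2]>.07)&(W[...,2]<.1)),("boss z109",(R<.026)&(W[...,2]>.1045)&(W[...,2]<.1112)),("shaft z113",(R<.013)&(W[...,2]>.1112)&(W[...,2]<.13))):
        P=W[k]
        if len(P)<5: print(n,nm,len(P)); continue
        c=np.linalg.lstsq(np.c_[P[:,:2]-[.5936,.0466],np.ones(len(P))],P[:,2],rcond=None)[0]; print(n,nm,len(P),"plane",np.round(c,4),"med",np.median(P,0).round(4))
    if n=="scene": cv2.imwrite("pics/end.png",np.clip(cv2.resize(p[205:305,265:365],(590,590),interpolation=cv2.INTER_CUBIC)*1.2,0,255).astype(np.uint8))
s=r.sense(); print(s["time"],s["eef_pos"],s["wrist_force"])
E
```

```text
scene star z81 1081 plane [-0.0058  0.0047  0.0802] med [0.6082 0.0348 0.0806]
scene boss z109 279 plane [-0.0193  0.0039  0.1085] med [0.597  0.0444 0.1087]
scene shaft z113 89 plane [0.0083 0.0033 0.1129] med [0.5934 0.0463 0.1128]
top star z81 344 plane [-0.0072  0.0043  0.0813] med [0.6182 0.027  0.0811]
top boss z109 47 plane [-0.0163  0.0065  0.1087] med [0.6102 0.0483 0.1085]
top shaft z113 10 plane [ 0.0187 -0.5566  0.1164] med [0.598  0.0517 0.1127]
44.3 [0.45160844 0.09163739 0.23750087] [-0.14099463  0.60498061  0.03091564]
```

View pics/end.png

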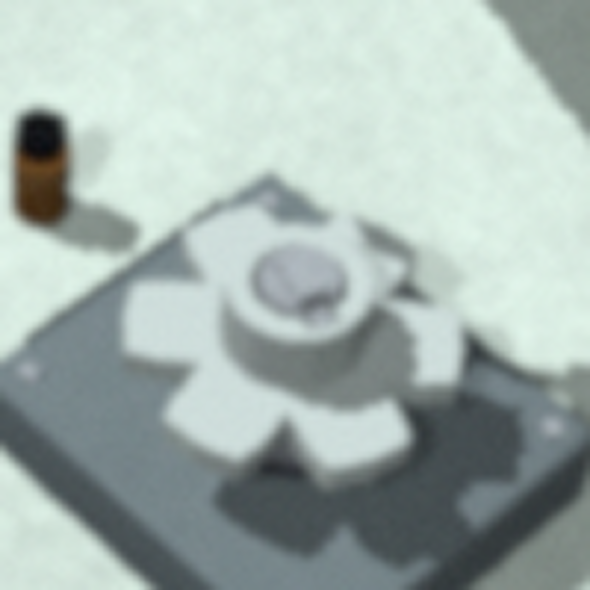

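The wheel lies flat: star top at 81 mm, boss at 109 mm, and the shaft stands out about 4 mm. The keyway at (322,312) is over the key. I'm handing the job in.

```bash
python3 -c "
from station import r
print(r.sign_off())"
```

```text
the job is handed in; nothing more can be done
None
```

The long key is in the spindle's slot and the star wheel sits flat on the flange with its keyway over the key. I handed the job in at about 44 s of the 72 s allowed.

- **Key:** I took the long square key from the outer pocket of the stand and felt for the slot, which I put at about −12° in world axes, or −19° from the drive's +x. I let the key go at the shaft's top and it dropped home. The depth image then showed its head at about 107 mm, as it should be when home.
- **Wheel:** I turned it about 5.5° and lowered it until it touched. Contact came at the expected seat height, with about 6 N vertical and 4 N sideways.
- **Last checks:** These agreed with the wheel being home:

| Surface | Measured (mm) | Expected (mm) |
|---|---|---|
| Star top | 80.6–81.1 | 81 |
| Boss top | 108.5–108.7 | 109 |
| Shaft top | about 112.8 | 113 |

The fitted tilt of the star was under 0.6°, which is within noise. The gripper was clear of everything at hand-in.

- **Disagreements:** The two cameras differed by 1–4 mm in position, and feeling for the slot settled the fit. The gripper read 8.5 mm on the 10 mm key and 50.7 mm on the 52 mm boss, so it reads about 1.4 mm low.
- **Not checked at the end:** I did not look again at the short key, the round pin or the other bystanders. No contact with them was felt.

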